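# Stack two rail flanges on the painting stand

### The job

Load the painting stand: lower the wide open-bored flange over the stand's spigot, flange side down, until it rests flat on the round base, then lower the small open-bored flange over the same spigot so that it sits flat on top of the wide one's collar. Lower them all the way down rather than dropping them, let go of both, and leave the closed cap where it lies.

Things in the scene. Friction and masses are not known exactly. Their poses are not given: they have to be found in the camera images.
- stand: The painting stand, fixed: a dark round base 150 mm across and 20 mm high with an upright steel centring spigot at its middle. Spigot, by height over the table: 34 mm diameter from 20 to 50 mm, tapering to 20 mm diameter at 62, 20 mm to 75, tapering to 8 mm diameter at its top at 88 mm. Origin: centre of the base's underside, on the table; z up, the spigot's axis.
- wide_flange: The wide flange, dull grey cast aluminium, 0.3 kg: a flat round flange 120 mm across, 8 mm thick, with a round collar 56 mm in outside diameter rising to 45 mm over the underside and a 42 mm bore right through. It lies on the table flange down, collar up, gripped across the collar from above. Origin: centre of the flat underside; z up the collar. Seated, its origin is 20 mm above the stand's.
- small_flange: The small flange, dull grey cast aluminium, 0.2 kg: a flat round flange 90 mm across, 8 mm thick, with a round collar 46 mm in outside diameter rising to 40 mm over the underside and a 30 mm bore right through. It lies on the table flange down, collar up, gripped across the collar from above. Origin: centre of the flat underside; z up the collar. Seated, its origin is 65 mm above the stand's.
- blind_cap: The closed cap, dull grey cast aluminium, not to be used: a round flange 105 mm in diameter and 8 mm thick with a solid boss 50 mm in diameter, closed at the top, 44 mm high in all. No bore. It lies loose on the table, flange down. Origin: centre of its underside; z up.
Mind the look-alikes: they are no part of the job. Leave any pink, purple or yellow look-alike of the small_flange alone.

How it is judged:
On the way, in this order (a step that is already met when the one before it is completed fails the run):
1. the wide flange rests flat on the stand's base, round the spigot, let go (horizontal distance between wide_flange and stand below 0.012 m and z of wide_flange in the frame of stand below 0.025 m and angle between wide_flange's own z axis and vertical below 0.1 rad and contact force between the fingers and wide_flange below 0.2 N), for 0.2 s.
2. the small flange rests flat on the wide one's collar, round the spigot, let go (horizontal distance between small_flange and stand below 0.012 m and z of small_flange in the frame of stand below 0.07 m and angle between small_flange's own z axis and vertical below 0.1 rad and contact force between the fingers and small_flange below 0.2 N), for 0.2 s.
At the end, for the whole second after the job is handed in: Both flanges are at rest round the spigot, collars up, level within 0.1 rad, centres within 12 mm of its axis: the wide one on the base (origin at most 25 mm above the stand's), the small one on the wide one's collar (origin 60 to 70 mm above the stand's) (horizontal distance between each of wide_flange, small_flange and stand below 0.012 m and z of wide_flange in the frame of stand below 0.025 m and angle between each of wide_flange, small_flange's own z axis and vertical below 0.1 rad and z of small_flange in the frame of stand between 0.06 and 0.07 m and linear speed of each of wide_flange, small_flange below 0.02 m/s); the robot touches nothing.
It fails at once if the closed cap is moved by more than 30 mm (distance of blind_cap from where it was at the start of the episode above 0.03 m).
It fails at once if the wide flange is dropped onto the stand (faster than 0.7 m/s, about 25 mm of free fall, within 30 mm of the spigot's axis) (horizontal distance between wide_flange and stand below 0.03 m and linear speed of wide_flange above 0.7 m/s).
It fails at once if the small flange is dropped onto the stand (faster than 0.7 m/s, about 25 mm of free fall, within 30 mm of the spigot's axis) (horizontal distance between small_flange and stand below 0.03 m and linear speed of small_flange above 0.7 m/s).
It also fails if it takes over 64 s, if anything falls off the work surface, if the arm or the gripper's body presses on something with over 40 N, if the wrist force passes 120 N, or if a joint passes its speed limit or range.

### The arm

A 7-joint arm with a two-finger parallel gripper is mounted at the origin on the work surface. World frame = base frame: x ahead of the robot, y to its left, z up, the work surface at z = 0. Lengths are in m, angles in rad, forces in N, time in s.
With the tool pointing down it reaches from about 0.375 to 0.925 m from the base axis. Payload 3.1 kg.
Tool frame: the origin (TCP) lies at the very end of the fingers, on their centre line; the grasp point (between the pads) lies 19 mm behind it; z points along the fingers, y is the line along which they close (so a half turn about z gives the same grasp; the last joint's range is limited). The gripper opens to 85 mm and grips with 20 to 120 N. Pads are 22 mm wide; open, the fingers measure 114 mm over their backs; the gripper's body (76 mm by 85 mm) begins 54 mm behind the grasp point. The pads swing forward as they close: fully open they stand 13 mm farther back than shut.
Start: joints at [1.18, 0.383, 0.044, 1.598, -0.018, 1.161, -0.05], TCP at [0.188, -0.622, 0.231] pointing down, gripper open.
Joint ranges: [-2.61, 2.61], [-0.41, 2.15], [-1.48, 1.57], [0, 2.5], [-1.57, 4.71], [0.05, 1.97], [-2.85, 2.85]. Speed limits (rad/s): [2.79, 2.79, 3.14, 3.14, 3.14, 3.14, 3.14].

### API

Orientations are given as a unit quaternion [w, x, y, z].
In Python, from rig import telemetry, read_camera, robot gives the robot as it stands.
- The arm moves only by the tool carry_out, never from a script. Its argument "moves" is one flat list of numbers, 5 for each row, row after row: the shift along the world's x, y, z in units of 60 mm (1.0 is 60 mm), then the turn about the world's z in units of 10 degrees (1.0 is 10 degrees), then the opening, from -1 (shut) to 1 (fully open). A call has 1 to 12 rows; each row shifts and turns the commanded pose from where the row before left it; what a row does not reach is not made up. A row lasts 1/8 s, in which the tool goes at most 62.5 mm and 10.7 degrees, less where a joint would pass 70% of its speed; a pose out of reach is approached as far as the arm can. A call is refused whole if a number of a shift passes 1 or a number of a turn 1, either way. A call with a gripper value outside its range is refused whole. The fingers move at their own pace and stop on an object; "squeeze" is the grip in N (left out, the last holds). Time passes only in rows, so rows that do not move let the fingers close. It gives the time, the measured TCP pose, the force, the opening and the grip force at its end, in the units of the state.
- telemetry.read_state(): the state, without advancing time (a new reading comes with each control period).
- read_camera(name): name is "side" or "top" or "wrist"; returns a dict with "color" (384x512x3 uint8, red, green, blue), "fx", "fy", "cx", "cy" (pixels), "dist_coeffs" ([k1, k2, p1, p2, k3] as OpenCV has them; the pictures are not rectified), "camera_from_world" (4x4, takes a point from world to camera coordinates). Camera axes: x right, y down, z forward; pixel columns grow to the right and rows downward; lengths in m; the calibration is good to about 2 mm. A picture is of the moment at which its call begins. There is no depth.
- robot.sign_off(): hands the job in; it is judged then, once.
The state is a dict: "time": time; "qpos": joint angles; "joint_vel": joint speeds; "joint_torque": joint torques, N m; "eef_pos": TCP position; "ee_rot": TCP orientation; "contact_force": force on the tool from outside, world axes, zero at the start; "wrist_torque": the same for the moment, N m; "width": opening from 0.0 (shut) to 1.0 (fully open); "grasp_force": force on a finger pad.
Only numpy, scipy, OpenCV 4.12 (cv2) and the standard library are available. Lean on these libraries where they do the work, as an engineer would, in place of code of your own. Each camera call takes 0.05 s, during which the arm holds its last target. There are 200 camera calls.

## Working session

There is one attempt and no reset: what is moved stays moved. The work goes in short steps, Python scripts to look and compute and a tool call to move; the robot and the scene stay as the last step left them, time stands still between calls to the robot, and variables do not carry over. Pictures are saved under pics/ and viewed, at most 10 in all, crops included, and the job is handed in when it is done.

Besides the shell and the picture viewer there is one more tool, called after "Call:" in YAML: its name, and indented under it one key for each argument. carry_out: Moves the arm, as the interface text tells. Its arguments: {"type":"object","properties":{"moves":{"type":"array"},"squeeze":{"type":"number"}},"required":["moves"]}

```bash
mkdir -p pics
cat > h.py <<'E'
import cv2,numpy as np
from rig import telemetry, read_camera, robot
def K(c): return np.array([[c['fx'],0,c['cx']],[0,c['fy'],c['cy']],[0,0,1.]])
def ray(c,uv,z):
    p=cv2.undistortPoints(np.array([[uv]],float),K(c),np.array(c['dist_coeffs'],float))[0,0]
    T=np.array(c['camera_from_world']);R=T[:3,:3];o=-R.T@T[:3,3];d=R.T@np.array([p[0],p[1],1])
    return o+d*(z-o[2])/d[2]
def proj(c,P):
    T=np.array(c['camera_from_world'])
    return cv2.projectPoints(np.array(P,float).reshape(-1,1,3),cv2.Rodrigues(T[:3,:3])[0],T[:3,3],K(c),np.array(c['dist_coeffs'],float))[0][:,0]
def snap(n,f,crop=None,s=1):
    c=read_camera(n);im=c['color'][:,:,::-1]
    if crop: x0,y0,x1,y1=crop;im=im[y0:y1,x0:x1]
    cv2.imwrite('pics/'+f,cv2.resize(im,None,fx=s,fy=s,interpolation=cv2.INTER_CUBIC));return c
def save(n,c):
    import pickle;pickle.dump(c,open(n+'.pkl','wb'))
def load(n):
    import pickle;return pickle.load(open(n+'.pkl','rb'))
E
python3 - <<'E'
from h import *
for n in ['top','side']:
    c=snap(n,n+'1.png',s=1.5);save(n,c)
    T=np.array(c['camera_from_world']);print(n,-T[:3,:3].T@T[:3,3],T[:3,:3].round(2).tolist(),c['fx'])
print(telemetry.read_state())
E
```

```text
top [0.35403972 0.07248381 1.31710763] [[-0.01, -1.0, 0.01], [-0.99, 0.01, -0.1], [0.1, -0.01, -0.99]] 457.55964108622834
side [0.11702047 0.7094634  0.93598173] [[-0.84, -0.54, 0.02], [-0.42, 0.65, -0.63], [0.33, -0.54, -0.77]] 372.1930028008929
{'time': 0.1, 'qpos': array([ 1.18019242,  0.3837459 ,  0.04382769,  1.59942581, -0.01790349,
        1.1612404 , -0.04988867]), 'joint_vel': array([-0.0004931 , -0.00241547, -0.00011644, -0.00158795, -0.00038724,
       -0.00146156, -0.0001788 ]), 'joint_torque': array([ 2.58021086e-03, -4.34726465e+01,  1.02902189e+00, -2.50453949e+01,
        1.07893071e-02,  5.42938782e-03, -4.38678470e-06]), 'eef_pos': array([ 0.18736768, -0.62149945,  0.2300133 ]), 'ee_rot': array([-1.19038411e-03,  9.89294488e-01,  1.45927868e-01, -2.36299596e-04]), 'contact_force': array([-0.41876064,  0.42013219,  0.48255163]), 'wrist_torque': array([ 0.03811934,  0.00486725, -0.02190848]), 'grasp_force': 0.0, 'width': 1.003501756722219}
```

View pics/top1.png

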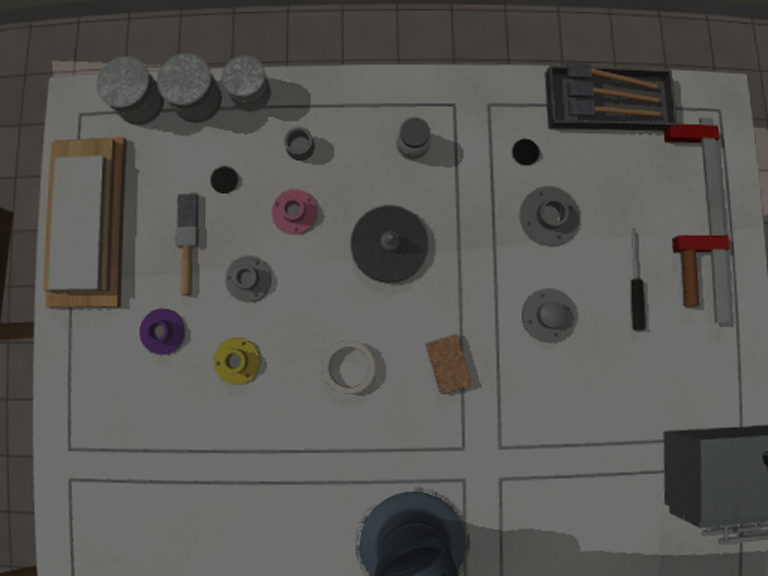

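View pics/side1.png

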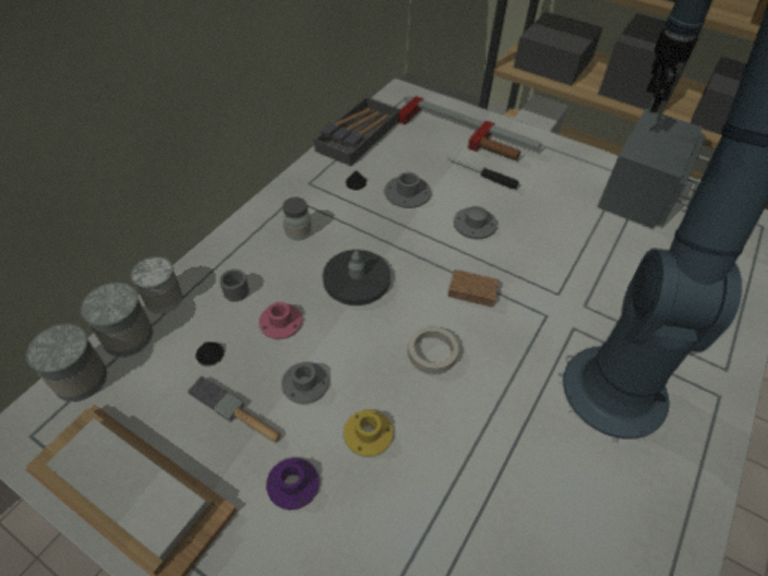

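Top view (1.5× scale): stand at (389,244). The candidates for the wide flange are grey (549,215), with a visible bore, and grey (549,315), a closed boss and so the cap. The small flange is the only grey one of its size, at (248,279); pink (294,211), purple (161,331) and yellow (237,360) are look-alikes. I'll confirm this in one enlarged crop with model outlines overlaid.

```bash
cat >> h.py <<'E'
def circ(p,r,z): 
    a=np.linspace(0,2*np.pi,73);return np.c_[p[0]+r*np.cos(a),p[1]+r*np.sin(a),0*a+z]
def overlay(c,objs,s=4):
    im=cv2.resize(np.ascontiguousarray(c['color'][:,:,::-1]),None,fx=s,fy=s,interpolation=cv2.INTER_CUBIC)
    im=cv2.convertScaleAbs(im,alpha=1.8)
    for p,L in objs:
        for r,z in L: cv2.polylines(im,[np.int32((proj(c,circ(p,r,z))+.5)*s)],True,(0,255,0) if z<.03 else (0,0,255),1)
    return im
M=dict(wide=[(.06,.008),(.028,.045)],small=[(.045,.008),(.023,.04)],cap=[(.0525,.008),(.025,.044)],stand=[(.075,.02),(.004,.088)])
E
python3 - <<'E'
from h import *
c=load('top');d=load('side')
g={'wide':((549,215),(407,191),.008),'small':((248,279),(305,382),.008),'cap':((549,315),(475,223),.008),'stand':((389,244),(357,276),.02)}
P={}
for k,(a,b,z) in g.items():
    p=ray(c,np.array(a)/1.5-.17,z);q=ray(d,np.array(b)/1.5-.17,z);print(k,p.round(4),q.round(4));P[k]=p
im=overlay(c,[(P[k],M[k]) for k in P])
t=[]
for k in P:
    u=((proj(c,[P[k]])[0]+.5)*4).astype(int);t.append(im[u[1]-140:u[1]+140,u[0]-190:u[0]+190])
cv2.imwrite('pics/ov.png',np.vstack([np.hstack(t[:2]),np.hstack(t[2:])]))
E
```

```text
wide [ 0.6291 -0.28    0.008 ] [ 0.6276 -0.2777  0.008 ]
small [0.5099 0.309  0.008 ] [0.5088 0.311  0.008 ]
cap [ 0.4322 -0.2716  0.008 ] [ 0.4303 -0.2667  0.008 ]
stand [0.5722 0.0364 0.02  ] [0.5687 0.0413 0.02  ]
```

View pics/ov.png

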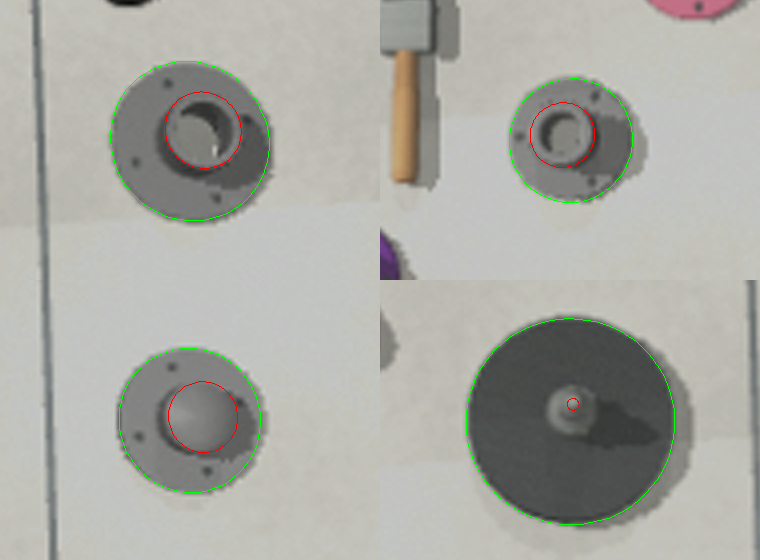

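The overlay fits well. The bored grey one, with table visible through it, is the wide flange, the grey one at left is the small flange, and the solid boss is the cap. Next I'll move over the wide flange.

Call:
carry_out:
  moves: [0, 0, 0.8, 0, 1, 0.7, 0.54, 0, 0, 1, 0.7, 0.54, 0, 0, 1, 0.7, 0.54, 0, 0, 1, 0.7, 0.54, 0, 0, 1, 0.7, 0.54, 0, 0, 1, 0.7, 0.54, 0, 0, 1, 0.7, 0.54, 0, 0, 1, 0.7, 0.54, 0, 0, 1, 0.7, 0.54, 0, 0, 1, 0.7, 0.54, 0, 0, 1, 0, 0, 0, 0, 1]
  squeeze: 40

```text
time: 1.6
eef_pos: [0.6118, -0.2905, 0.2781]
ee_rot: [-0.003, 0.988, 0.151, 0.001]
contact_force: [-0.3, -0.9, -0.2]
width: 0.998
grasp_force: 0.0
```

Call:
carry_out:
  moves: [0.29, 0.19, -0.5, 0, 1, 0, 0, -0.8, 0, 1, 0, 0, -0.8, 0, 1, 0, 0, -0.4, 0, 1, 0, 0, 0, 0, 1]

```text
time: 2.22
eef_pos: [0.6215, -0.2872, 0.1255]
ee_rot: [-0.002, 0.989, 0.145, -0.004]
contact_force: [-0.7, 0.1, 0.3]
width: 1.001
grasp_force: 0.0
```

Run:
```python
from h import *
c=read_camera('wrist');save('w1',c);print(telemetry.read_state()['eef_pos'])
im=overlay(c,[((.6287,-.279),M['wide'])],1.5);cv2.imwrite('pics/w1.png',im)
```

```text
[ 0.62346446 -0.28768587  0.12806997]
```

View pics/w1.png

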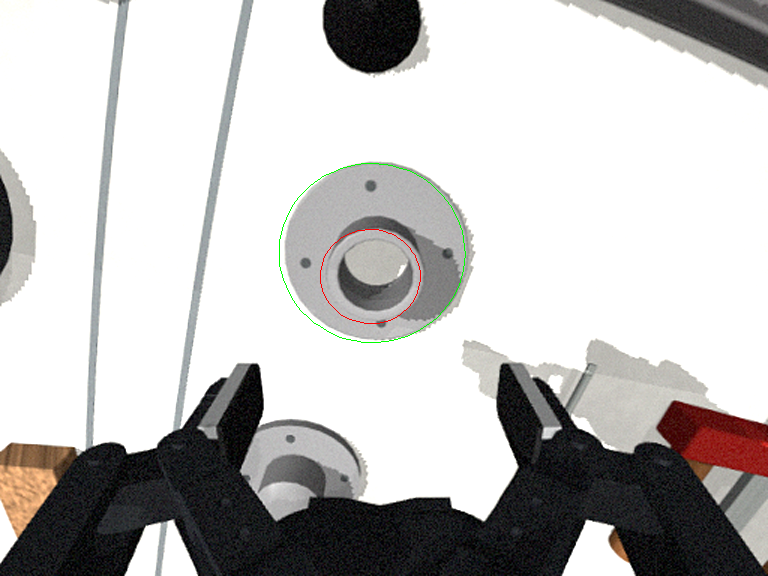

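The wrist view shows the collar at (375,275) and the flange at (375,251). The outline is about 2–3 px left of the object, so the centre is near (0.629,-0.2805). Descending in two stages.

Call:
carry_out:
  moves: [0.1, 0.11, -0.4, 0, 1, 0, 0, -0.4, 0, 1, 0, 0, -0.3, 0, 1, 0, 0, 0, 0, 1, 0, 0, 0, 0, 1]

```text
time: 2.9
eef_pos: [0.6318, -0.2806, 0.064]
ee_rot: [0.0, 0.989, 0.146, 0.001]
contact_force: [1.0, -0.1, 0.3]
width: 1.001
grasp_force: 0.0
```

Call:
carry_out:
  moves: [-0.03, 0, -0.3, 0, 1, 0, 0, -0.3, 0, 1, 0, 0, -0.2, 0, 1, 0, 0, 0, 0, 1, 0, 0, 0, 0, 1]

```text
time: 3.52
eef_pos: [0.6296, -0.2804, 0.0153]
ee_rot: [0.0, 0.989, 0.146, 0.0]
contact_force: [0.6, 0.4, 0.1]
width: 1.0
grasp_force: 0.0
```

Run:
```python
from h import *
for i in range(4):
    s=telemetry.read_state();print(s['eef_pos'].round(4),s['contact_force'].round(1));c=read_camera('wrist')
cv2.imwrite('pics/w2.png',cv2.convertScaleAbs(c['color'][:,:,::-1],alpha=1.5))
```

```text
[ 0.6296 -0.2804  0.0153] [0.6 0.4 0.1]
[ 0.6299 -0.2805  0.0158] [ 0.3 -0.1 -0.5]
[ 0.63   -0.2806  0.0161] [0.2 0.3 0.2]
[ 0.63   -0.2806  0.0162] [ 0.6 -0.   0.3]
```

View pics/w2.png

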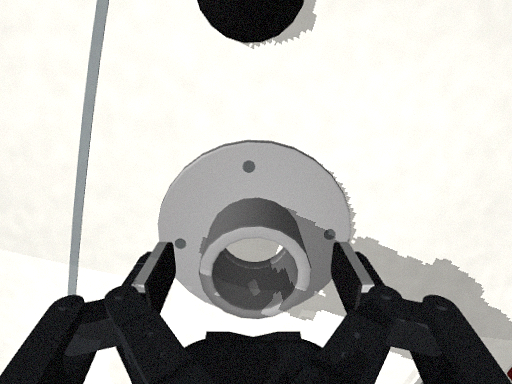

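The collar (255,272) is centred between the pads, about (155,275) and (357,275). Closing.

Call:
carry_out:
  moves: [0, 0, 0, 0, -0.3, 0, 0, 0, 0, -1, 0, 0, 0, 0, -1, 0, 0, 0, 0, -1, 0, 0, 0, 0, -1, 0, 0, 0, 0, -1, 0, 0, 0, 0, -1]
  squeeze: 45

```text
time: 4.6
eef_pos: [0.6298, -0.2807, 0.0162]
ee_rot: [0.0, 0.989, 0.146, 0.001]
contact_force: [-0.5, -0.5, 5.4]
width: 0.642
grasp_force: 48.5
```

Call:
carry_out:
  moves: [0, 0, 0.2, 0, -1, 0, 0, 0.5, 0, -1, 0, 0, 0.7, 0, -1, 0, 0, 0.8, 0, -1, 0, 0, 0.6, 0, -1, 0, 0, 0, 0, -1, 0, 0, 0, 0, -1]

```text
time: 5.48
eef_pos: [0.6273, -0.2796, 0.1804]
ee_rot: [-0.001, 0.989, 0.146, -0.002]
contact_force: [-0.8, 0.5, -3.7]
width: 0.646
grasp_force: 48.8
```

Call:
carry_out:
  moves: [-0.11, 0.3, 0, 0, -1, -0.11, 0.66, 0, 0, -1, -0.11, 0.7, 0, 0, -1, -0.11, 0.7, 0, 0, -1, -0.11, 0.7, 0, 0, -1, -0.11, 0.7, 0, 0, -1, -0.11, 0.7, 0, 0, -1, -0.11, 0.6, 0, 0, -1, -0.05, 0.2, 0, 0, -1, 0, 0, 0, 0, -1, 0, 0, 0, 0, -1, 0, 0, 0, 0, -1]

```text
time: 6.98
eef_pos: [0.5737, 0.0329, 0.183]
ee_rot: [0.0, 0.99, 0.144, -0.0]
contact_force: [-0.4, -0.3, -3.8]
width: 0.646
grasp_force: 48.9
```

Run:
```python
from h import *
# refine stand centre from stored side/top: dark base ellipse
for n in ['top','side']:
    c=load(n);g=c['color'].astype(int).sum(2)
    u=proj(c,[[.572,.037,.02]])[0]
    m=np.uint8(g<230)*255;x,y=u.astype(int)
    mm=np.zeros_like(m);mm[y-35:y+36,x-35:x+36]=m[y-35:y+36,x-35:x+36]
    print(n,u,[round(np.median(g[y-3:y+3,x+12:x+16]))],ray(c,u,.02))
    best=None
    gr=cv2.cvtColor(c['color'],cv2.COLOR_RGB2GRAY);gr=cv2.GaussianBlur(gr,(3,3),0).astype(np.float32)
    def sm(P):
        q=proj(c,P).astype(np.float32);return cv2.remap(gr,q[:,:1],q[:,1:],cv2.INTER_LINEAR)[:,0]
    for dx in np.arange(-8,8.5,.5):
        for dy in np.arange(-8,8.5,.5):
            p=(.572+dx/1e3,.037+dy/1e3)
            v=np.clip(sm(circ(p,.079,.02))-sm(circ(p,.072,.02)),-50,40).mean()
            if best is None or v>best[0]: best=(v,p)
    print(n,best)
c=read_camera('wrist');s=telemetry.read_state();print(s['eef_pos'])
cv2.imwrite('pics/w3.png',cv2.convertScaleAbs(c['color'][:,:,::-1],alpha=1.5));save('w3',c)
```

```text
top [258.97003637 162.57986383] [98] [0.572 0.037 0.02 ]
top (np.float32(34.5968), (np.float64(0.573), np.float64(0.037)))
side [237.70057563 182.59162285] [151] [0.572 0.037 0.02 ]
side (np.float32(30.735405), (np.float64(0.569), np.float64(0.042499999999999996)))
[0.57367831 0.03323999 0.18311627]
```

View pics/w3.png

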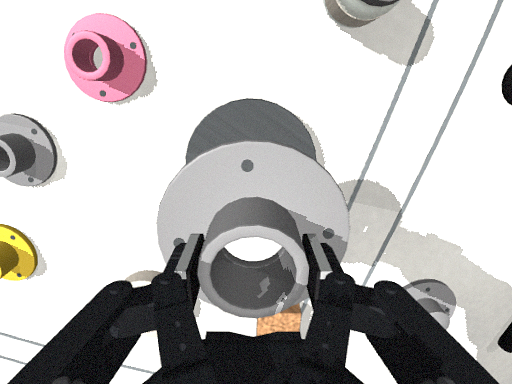

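Run:
```python
from h import *
c=load('w3')
gr=cv2.GaussianBlur(cv2.cvtColor(c['color'],cv2.COLOR_RGB2GRAY),(3,3),0).astype(np.float32)
def sm(P):
    q=proj(c,P).astype(np.float32);return cv2.remap(gr,q[:,:1],q[:,1:],cv2.INTER_LINEAR)[:,0],q
R=[]
for dx in np.arange(-8,8.5,.5):
    for dy in np.arange(-8,8.5,.5):
        p=(.572+dx/1e3,.037+dy/1e3)
        a,q=sm(circ(p,.0775,.02));b,_=sm(circ(p,.0725,.02));k=(q[:,1]<150)
        R.append((np.clip(a-b,-50,60)[k].mean(),p,k.sum()))
R.sort(key=lambda t:-t[0])
for r in R[:6]:print(r)
```

```text
(np.float32(60.0), (np.float64(0.574), np.float64(0.034999999999999996)), np.int64(31))
(np.float32(60.0), (np.float64(0.574), np.float64(0.0355)), np.int64(31))
(np.float32(60.0), (np.float64(0.574), np.float64(0.036)), np.int64(31))
(np.float32(60.0), (np.float64(0.5744999999999999), np.float64(0.034999999999999996)), np.int64(31))
(np.float32(60.0), (np.float64(0.5744999999999999), np.float64(0.0355)), np.int64(31))
(np.float32(60.0), (np.float64(0.5744999999999999), np.float64(0.036)), np.int64(31))
```

Top gives the stand as (0.573,0.037), wrist about (0.574,0.036), and the bias-corrected side (0.571,0.040). I'll use (0.5735,0.037) and lower until the spigot's tip is in the bore, then look.

Call:
carry_out:
  moves: [0, 0.06, -0.3, 0, -1, 0, 0, -0.5, 0, -1, 0, 0, -0.4, 0, -1, 0, 0, -0.3, 0, -1, 0, 0, -0.15, 0, -1, 0, 0, 0, 0, -1, 0, 0, 0, 0, -1, 0, 0, 0, 0, -1]

```text
time: 8.02
eef_pos: [0.5744, 0.039, 0.0854]
ee_rot: [0.0, 0.989, 0.146, 0.001]
contact_force: [0.2, -0.1, -2.9]
width: 0.649
grasp_force: 48.9
```

Run:
```python
from h import *
c=read_camera('wrist');s=telemetry.read_state();print(s['eef_pos'],s['contact_force'])
a=c['color'][180:330,170:340,::-1];a=cv2.resize(a,None,fx=4,fy=4,interpolation=cv2.INTER_CUBIC)
cv2.imwrite('pics/w4.png',cv2.convertScaleAbs(a,alpha=2))
save('w4',c)
```

```text
[0.57425538 0.03895558 0.08528005] [ 0.5006548   0.34744448 -3.76787502]
```

View pics/w4.png

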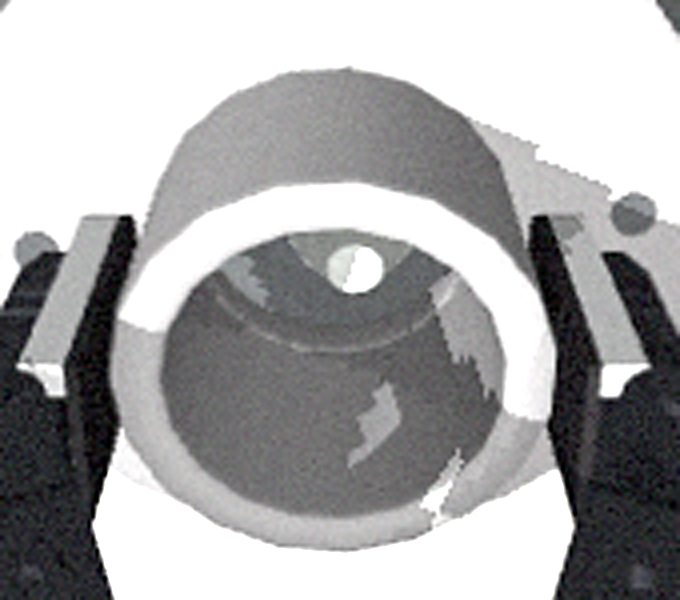

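Run:
```python
from h import *
c=load('w4')
t=ray(c,(170+355/4-.4,180+268/4-.4),.088);f=ray(c,(170+334/4-.4,180+366/4-.4),.1141)
L=[ray(c,(170+x/4-.4,180+y/4-.4),.1141) for x,y in((112,370),(556,370),(334,182),(334,550))]
print(t,f,t-f,np.array(L).round(4))
```

```text
[0.57634461 0.03630302 0.088     ] [0.57759193 0.03985138 0.1141    ] [-0.00124732 -0.00354837 -0.0261    ] [[0.5692 0.0654 0.1141]
 [0.5847 0.0139 0.1141]
 [0.6013 0.047  0.1141]
 [0.5501 0.0316 0.1141]]
```

The spigot's tip (355,268 in the crop) lies about 3.7 mm from the bore's axis. I'll shift by (-1.2,-3.5) mm and lower gently.

Call:
carry_out:
  moves: [-0.02, -0.06, 0, 0, -1, 0, 0, 0, 0, -1, 0, 0, -0.15, 0, -1, 0, 0, -0.15, 0, -1, 0, 0, -0.15, 0, -1, 0, 0, -0.15, 0, -1, 0, 0, -0.1, 0, -1, 0, 0, 0, 0, -1, 0, 0, 0, 0, -1]

```text
time: 9.2
eef_pos: [0.5724, 0.0353, 0.0425]
ee_rot: [-0.0, 0.989, 0.146, 0.0]
contact_force: [-0.7, 0.1, -4.3]
width: 0.651
grasp_force: 48.9
```

No contact on the spigot. About 6 mm to go.

Call:
carry_out:
  moves: [0, 0, -0.05, 0, -1, 0, 0, -0.03, 0, -1, 0, 0, -0.03, 0, -1, 0, 0, 0, 0, -1, 0, 0, 0, 0, -1, 0, 0, 0, 0, -1]

```text
time: 9.95
eef_pos: [0.5723, 0.0353, 0.0362]
ee_rot: [0.0, 0.989, 0.146, -0.0]
contact_force: [-2.5, -1.1, 4.5]
width: 0.648
grasp_force: 49.4
```

Contact is felt at the expected height. Releasing and lifting.

Call:
carry_out:
  moves: [0, 0, 0, 0, 0.6, 0, 0, 0, 0, 1, 0, 0, 0, 0, 1, 0, 0, 0, 0, 1, 0, 0, 0.1, 0, 1, 0, 0, 0.4, 0, 1, 0, 0, 0.7, 0, 1, 0, 0, 0.8, 0, 1, 0, 0, 0.8, 0, 1, 0, 0, 0, 0, 1, 0, 0, 0, 0, 1]

```text
time: 11.32
eef_pos: [0.5719, 0.0352, 0.2037]
ee_rot: [0.0, 0.989, 0.146, 0.0]
contact_force: [-0.6, -0.6, -1.1]
width: 0.999
grasp_force: 0.0
```

Run:
```python
from h import *
c=read_camera('wrist');save('w5',c);s=telemetry.read_state();print(s['eef_pos'],s['contact_force'])
d=read_camera('top');save('t5',d)
p=(.573,.036)
o=[(p,[(.06,.028),(.028,.065),(.075,.02),(.004,.088)])]
a=overlay(c,o,1.5);b=overlay(d,o,4);u=(proj(d,[[*p,.03]])[0]*4).astype(int)
b=b[u[1]-150:u[1]+150,u[0]-150:u[0]+150];a=cv2.resize(a,(560,420))
cv2.imwrite('pics/w5.png',np.hstack([a[:,60:],cv2.copyMakeBorder(b,0,120,0,0,0)]))
```

```text
[0.57119463 0.03503929 0.20262929] [ 0.34165391 -0.94090355 -0.99499174]
```

View pics/w5.png

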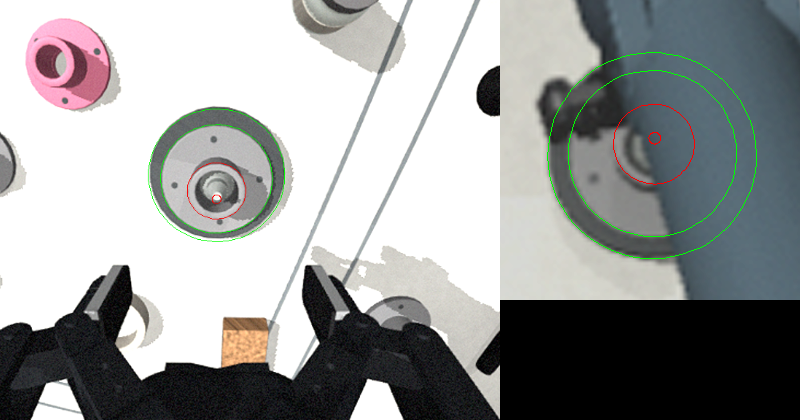

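The wide flange is flat on the base and centred: in the left view the spigot tip is at (217,185) inside the collar. Next is the small flange at (0.5097,0.3095).

Call:
carry_out:
  moves: [-0.13, 0.4, 0, 0, 1, -0.13, 0.65, 0, 0, 1, -0.13, 0.65, 0, 0, 1, -0.13, 0.65, 0, 0, 1, -0.13, 0.65, 0, 0, 1, -0.13, 0.65, 0, 0, 1, -0.13, 0.6, -0.2, 0, 1, -0.1, 0.32, -0.5, 0, 1, 0, 0, -0.6, 0, 1, 0, 0, 0, 0, 1, 0, 0, 0, 0, 1]

```text
time: 12.8
eef_pos: [0.5119, 0.309, 0.1256]
ee_rot: [0.0, 0.989, 0.146, -0.0]
contact_force: [0.6, 0.1, 0.3]
width: 0.998
grasp_force: 0.0
```

Run:
```python
from h import *
c=read_camera('wrist');save('w6',c);print(telemetry.read_state()['eef_pos'])
im=overlay(c,[((.5097,.3095),M['small'])],1.5);cv2.imwrite('pics/w6.png',im)
```

```text
[0.51263801 0.30946039 0.12666678]
```

View pics/w6.png

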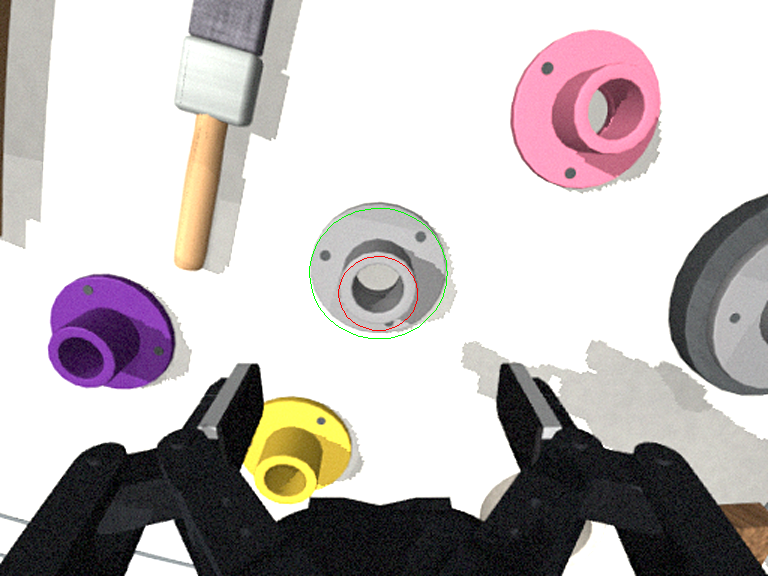

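The grey flange is centred at (378,268), 5 px above the outline, so its centre is near (0.512,0.310), which is the TCP's present position. Going straight down and gripping.

Call:
carry_out:
  moves: [0, 0, -0.4, 0, 1, 0, 0, -0.5, 0, 1, 0, 0, -0.4, 0, 1, 0, 0, -0.3, 0, 1, 0, 0, -0.25, 0, 1, 0, 0, 0, 0, 1, 0, 0, 0, 0, 1, 0, 0, 0, 0, 1]

```text
time: 13.85
eef_pos: [0.5124, 0.3101, 0.0157]
ee_rot: [-0.0, 0.989, 0.146, 0.001]
contact_force: [0.4, -0.5, 0.4]
width: 1.001
grasp_force: 0.0
```

Call:
carry_out:
  moves: [0, 0, 0, 0, -0.3, 0, 0, 0, 0, -1, 0, 0, 0, 0, -1, 0, 0, 0, 0, -1, 0, 0, 0, 0, -1, 0, 0, 0, 0, -1, 0, 0, 0, 0, -1, 0, 0, 0, 0, -1]
  squeeze: 45

```text
time: 14.85
eef_pos: [0.5122, 0.3098, 0.0153]
ee_rot: [-0.0, 0.989, 0.146, 0.001]
contact_force: [-1.1, -0.8, 5.5]
width: 0.519
grasp_force: 46.6
```

Call:
carry_out:
  moves: [0, 0, 0.2, 0, -1, 0, 0, 0.5, 0, -1, 0, 0, 0.7, 0, -1, 0, 0, 0.8, 0, -1, 0, 0, 0.8, 0, -1, 0, 0, 0.2, 0, -1, 0, 0, 0, 0, -1, 0, 0, 0, 0, -1]

```text
time: 15.85
eef_pos: [0.51, 0.3081, 0.2038]
ee_rot: [0.001, 0.989, 0.146, -0.002]
contact_force: [-0.2, 0.7, -1.5]
width: 0.519
grasp_force: 46.4
```

Call:
carry_out:
  moves: [0.12, -0.3, 0, 0, -1, 0.13, -0.6, 0, 0, -1, 0.13, -0.65, 0, 0, -1, 0.13, -0.65, 0, 0, -1, 0.13, -0.65, 0, 0, -1, 0.13, -0.65, 0, 0, -1, 0.13, -0.6, 0, 0, -1, 0.1, -0.3, 0, 0, -1, 0.05, -0.13, 0, 0, -1, 0, 0, 0, 0, -1, 0, 0, 0, 0, -1, 0, 0, 0, 0, -1]

```text
time: 17.35
eef_pos: [0.5744, 0.0395, 0.2067]
ee_rot: [-0.0, 0.989, 0.147, 0.0]
contact_force: [0.0, 0.2, -1.9]
width: 0.518
grasp_force: 46.4
```

Call:
carry_out:
  moves: [-0.02, -0.06, -0.3, 0, -1, 0, 0, -0.5, 0, -1, 0, 0, -0.5, 0, -1, 0, 0, -0.3, 0, -1, 0, 0, -0.2, 0, -1, 0, 0, 0, 0, -1, 0, 0, 0, 0, -1, 0, 0, 0, 0, -1]

```text
time: 18.35
eef_pos: [0.5745, 0.0342, 0.0999]
ee_rot: [0.0, 0.989, 0.146, 0.001]
contact_force: [-0.6, -0.4, -1.6]
width: 0.518
grasp_force: 46.4
```

Run:
```python
from h import *
c=read_camera('wrist');s=telemetry.read_state();print(s['eef_pos'],s['contact_force'])
a=c['color'][180:330,170:340,::-1];a=cv2.resize(a,None,fx=4,fy=4,interpolation=cv2.INTER_CUBIC)
cv2.imwrite('pics/w7.png',cv2.convertScaleAbs(a,alpha=2))
save('w7',c)
```

```text
[0.57433979 0.03419455 0.09977632] [-0.11602708 -0.24463788 -1.88422195]
```

View pics/w7.png

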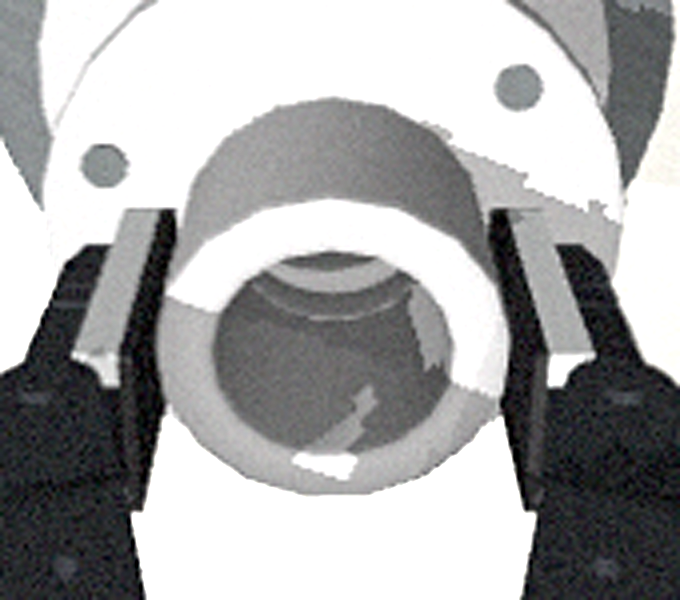

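Run:
```python
from h import *
c=load('w7')
f=ray(c,(170+332/4-.4,180+346/4-.4),.1243);print(f, f-np.array([.5743,.0342,0]))
# stand base arc visible? project tip and expected rims
w=load('w5')
# tip in w5 mosaic at (217+60, 185..) scaled 560/512
u=(np.array([216.5+60,184.])/(560/512));print('w5 tip',ray(w,u,.088),'collar',ray(w,np.array([216+60,190.])/(560/512),.065))
print('tip expected in w7 crop',(proj(c,[[.5763,.0363,.088],[.573,.036,.088]])-[170,180])*4)
```

```text
[0.57744125 0.03524594 0.1243    ] [0.00314125 0.00104594 0.1243    ]
w5 tip [0.5861282  0.03951992 0.088     ] collar [0.57422344 0.03643295 0.065     ]
tip expected in w7 crop [[321.85444577 209.86851415]
 [317.6474572  228.37446016]]
```

The collar centre is at (0.5774,0.0352) and the tip, seen earlier with the same camera, at (0.5763,0.0363). I'll shift (-1.2,+1.1) mm and lower gently.

Call:
carry_out:
  moves: [-0.02, 0.02, 0, 0, -1, 0, 0, 0, 0, -1, 0, 0, -0.08, 0, -1, 0, 0, -0.08, 0, -1, 0, 0, -0.06, 0, -1, 0, 0, -0.03, 0, -1, 0, 0, 0, 0, -1, 0, 0, 0, 0, -1]

```text
time: 19.4
eef_pos: [0.5724, 0.0353, 0.0838]
ee_rot: [-0.0, 0.989, 0.146, 0.0]
contact_force: [0.0, -0.4, -2.7]
width: 0.521
grasp_force: 46.4
```

Call:
carry_out:
  moves: [0, 0, -0.03, 0, -1, 0, 0, -0.02, 0, -1, 0, 0, -0.02, 0, -1, 0, 0, 0, 0, -1, 0, 0, 0, 0, -1, 0, 0, 0, 0, -1]

```text
time: 20.15
eef_pos: [0.5722, 0.0352, 0.0803]
ee_rot: [0.0, 0.989, 0.146, -0.0]
contact_force: [-3.9, -0.3, 5.4]
width: 0.515
grasp_force: 47.0
```

Contact is at the expected height (0.0805). Releasing, lifting clear and moving the arm aside.

Call:
carry_out:
  moves: [0, 0, 0, 0, 0.3, 0, 0, 0, 0, 1, 0, 0, 0, 0, 1, 0, 0, 0, 0, 1, 0, 0, 0.1, 0, 1, 0, 0, 0.4, 0, 1, 0, 0, 0.7, 0, 1, 0, 0, 0.8, 0, 1, 0, 0, 0.5, 0, 1, 0, 0, 0, 0, 1, 0, 0, 0, 0, 1]

```text
time: 21.52
eef_pos: [0.5715, 0.0351, 0.2286]
ee_rot: [0.0, 0.989, 0.146, -0.001]
contact_force: [-0.5, 0.5, 0.1]
width: 0.997
grasp_force: 0.0
```

Call:
carry_out:
  moves: [0, -0.4, 0, 0, 1, 0, -0.6, 0, 0, 1, 0, -0.6, 0, 0, 1, 0, -0.6, 0, 0, 1, 0, -0.6, 0, 0, 1, 0, -0.5, 0, 0, 1, 0, -0.3, 0, 0, 1, 0, 0, 0, 0, 1, 0, 0, 0, 0, 1]

```text
time: 22.65
eef_pos: [0.5723, -0.1786, 0.2289]
ee_rot: [-0.001, 0.989, 0.147, -0.0]
contact_force: [0.5, -0.5, 0.3]
width: 0.999
grasp_force: 0.0
```

Run:
```python
from h import *
s=telemetry.read_state();print(s['eef_pos'],s['contact_force'])
# numeric check: edge fit of the small flange rim (z=.073) against darker/lower surroundings, by height and centre
for n in ['top','side']:
    c=read_camera(n);save(n+'9',c)
    gr=cv2.GaussianBlur(cv2.cvtColor(c['color'],cv2.COLOR_RGB2GRAY),(3,3),0).astype(np.float32)
    def sm(P):
        q=proj(c,P).astype(np.float32);return cv2.remap(gr,q[:,:1],q[:,1:],cv2.INTER_LINEAR)[:,0]
    for z in (.066,.073,.080):
        R=[(np.mean(np.abs(np.clip(sm(circ(p,.048,z))-sm(circ(p,.042,z)),-25,25))),p) for p in [(.572+i/1e3,.037+j/1e3) for i in range(-12,13) for j in range(-12,13)]]
        print(n,z,max(R,key=lambda t:t[0]))
# the pad-free colour of the cap: has it moved?
a=load('top')['color'].astype(int);b=load('top9')['color'].astype(int)
u=proj(load('top'),[[.432,-.27,.02]])[0].astype(int);print('cap diff',np.abs(a-b)[u[1]-25:u[1]+26,u[0]-25:u[0]+26].mean())
```

```text
[ 0.57227999 -0.178565    0.22891083] [ 0.53724931 -0.45372938  0.34309209]
top 0.066 (np.float32(9.920952), (0.579, 0.039))
top 0.073 (np.float32(9.98095), (0.577, 0.039))
top 0.08 (np.float32(10.074874), (0.576, 0.039))
side 0.066 (np.float32(16.184034), (0.575, 0.03))
side 0.073 (np.float32(16.321865), (0.572, 0.034999999999999996))
side 0.08 (np.float32(16.339884), (0.568, 0.04))
cap diff 23.708573625528643
```

The small flange's rim fits at the seated height and centre in both views. The cap area differs from the first picture, most likely because the arm is now above it; I never went near the cap at low height. Handing in.

```bash
python3 -c "
from rig import robot;print(robot.sign_off())"
```

```text
the job is handed in; nothing more can be done
None
```

I lowered the wide flange onto the stand's base and the small flange onto its collar, let go of both without touching the closed cap, and handed the job in at about 23 s; the hand-in gave no verdict, and I checked the small flange's final seating only by contact height and image fits, having used up my picture views.

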